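# Unlock the blue show case: keeper first, then bolt

### The arm

A 7-joint arm with a two-finger parallel gripper is mounted at the origin on the work surface. World frame = base frame: x ahead of the robot, y to its left, z up, the work surface at z = 0. Lengths are in m, angles in degrees, forces in N, time in s.
With the tool pointing down it reaches from about 0.425 to 0.875 m from the base axis. Payload 8.4 kg.
Tool frame: the origin (TCP) lies between the finger pads, 19 mm behind the fingertips; this is the grasp point; z points along the fingers, y is the line along which they close (so a half turn about z gives the same grasp; the last joint's range is limited). The gripper opens to 87 mm and grips with 3 to 60 N. Pads are 19 mm wide; open, the fingers measure 117 mm over their backs; the gripper's body (75 mm by 190 mm) begins 51 mm behind the grasp point.
Start: joints at [58.946, 19.091, 2.286, 83.961, -0.768, 76.965, -3.352], TCP at [0.278, -0.587, 0.241] pointing down, gripper open.
Joint ranges: [-147.57, 147.57], [-21.85, 119.76], [-74.77, 79.35], [14.55, 137.4], [-85.83, 265.84], [4.83, 119.75], [-152.11, 152.11]. Speed limits (degrees/s): [127.2, 127.2, 159.86, 159.86, 180, 180, 180].

### API

Orientations are given as a 3x3 rotation matrix whose columns are the frame's x, y, z axes.
In Python, from cell import * gives the robot as it stands.
- The arm moves only by the tool apply_moves, never from a script. Its argument "commands" is a list of rows, each a list of 5 numbers: the shift along the world's x, y, z in units of 40 mm (1.0 is 40 mm), then the turn about the world's z in units of 8 degrees (1.0 is 8 degrees), then the opening, from -1 (shut) to 1 (fully open). In form: [[tx, ty, tz, twist, gripper], ...]. A call has 1 to 12 rows; each row is the pose to reach, as a shift and turn from the pose commanded when the call began; what a row does not reach only later rows make up. A row lasts 1/10 s, in which the tool goes at most 50 mm and 8.59 degrees, less where a joint would pass 70% of its speed; a pose out of reach is approached as far as the arm can. A call with a gripper value outside its range is refused whole. The fingers move at their own pace and stop on an object; "grip_force" is the grip in N (left out, the last holds). Time passes only in rows, so rows that repeat a pose let the fingers close. It gives the time, the measured TCP pose, the force, the opening and the grip force at its end, in the units of the state.
- observe(): the state, without advancing time (a new reading comes with each control period).
- snapshot(name): name is "scene" or "top"; returns a dict with "frame" (480x640x3 uint8, blue, green, red), "fx", "fy", "cx", "cy" (pixels), "view" (4x4, takes a point from world to camera coordinates). Camera axes: x right, y down, z forward; pixel columns grow to the right and rows downward; lengths in m; the calibration is good to about 2 mm. A picture is of the moment at which its call begins. There is no depth.
- sign_off(): hands the job in; it is judged then, once.
The state is a dict: "t": time; "joint_positions": joint angles; "qd": joint speeds; "tau": joint torques, N m; "tcp_pos": TCP position; "orientation": TCP orientation; "ft_force": force on the tool from outside, world axes, zero at the start; "torque": the same for the moment, N m; "opening": opening from 0.0 (shut) to 1.0 (fully open); "grip_force": force on a finger pad.
Only numpy, scipy, OpenCV 4.12 (cv2) and the standard library are available. Lean on these libraries where they do the work, as an engineer would, in place of code of your own. Each camera call takes 0.05 s, during which the arm holds its last target. There are 200 camera calls.

### The job

On the souvenir counter, unlock the blue show case so that its glass lid can be lifted: first slide its red keeper fully aside, clear of the tail of the brass bolt, then draw the brass bolt fully back towards the front of the case, off the lid, and let go. Leave both fully open, and do not touch the yellow show case, which has the same fittings.

Things in the scene. Friction and masses are not known exactly. Their poses are not given: they have to be found in the camera images.
- blue_case: Blue show case, 240 x 220 x 80 mm (its x, y, z), fixed to the counter at a varying place and yaw. Origin: centre of its underside; x runs from its front to its back, y to its left seen from the robot, z up. The front 95 mm of its flat top is a blue ledge at z = 80 mm that carries keeper and bolt (wire guides up to z = 99 mm); behind it, level, a white lid rail and the glass lid over painted eggs.
- blue_keeper_knob (a point): Upright round red knob, 18 mm thick, z 95 to 140 mm; this point: its axis at z = 122, a good TCP height; axes as the case. On a flat red bar (top z 95) that slides along case +y only (about 2 N), 45 mm to its stop, and stays put. In the case frame at x -79, y 30 mm when locked (may start up to 6 further), y 75 fully aside (60 will do). Locked, the bar's far end lies in front of the bolt's tail.
- blue_bolt_knob (a point): Upright round black knob, 18 mm thick, z 95 to 140 mm; this point: its axis at z = 122; axes as the case. On a flat brass bar (top z 95) whose nose lies over the white lid rail; slides along case -x only (about 2.5 N), 45 mm to its stop, and stays put. In the case frame at y -60, x -55 mm locked (may start up to 3 further), x -100 fully drawn (-89 will do). The locked keeper stops it after 6 mm.
- yellow_case: Yellow show case of the same size, frame and fittings, holding small figures, fixed beside the blue one on either side. Not to be touched. Elsewhere on the counter, clear of both cases: a blue mug and an egg on a stand (under 90 mm high) and a red potted geranium (160 mm high).

How it is judged (in metres and radians):
On the way, in this order (a step that is already met when the one before it is completed fails the run):
1. the red keeper of the blue case is slid fully aside while the bolt is still shut (y of blue_keeper_knob in the frame of blue_case above 0.06 m and x of blue_bolt_knob in the frame of blue_case above -0.07 m), for 0.1 s.
2. the brass bolt of the blue case is drawn fully back (x of blue_bolt_knob in the frame of blue_case below -0.089 m), for 0.1 s.
At the end, for the whole second after the job is handed in: The blue case's keeper knob is at least 30 mm along its slide (y over 60 mm in the case's frame) and its bolt knob at least 34 mm along its own (x below -89 mm), both left there (y of blue_keeper_knob in the frame of blue_case above 0.06 m and x of blue_bolt_knob in the frame of blue_case below -0.089 m); the robot touches nothing.
It fails at once if the yellow show case, its bolt or its keeper is touched (more than 2 N) (contact force between yellow_case and the arm above 2 N or contact force between yellow_case and the fingers above 2 N).
It also fails if it takes over 38 s, if anything falls off the work surface, if the arm or the gripper's body presses on something with over 40 N, if the wrist force passes 120 N, or if a joint passes its speed limit or range.

## Working session

There is one attempt and no reset: what is moved stays moved. The work goes in short steps, Python scripts to look and compute and a tool call to move; the robot and the scene stay as the last step left them, time stands still between calls to the robot, and variables do not carry over. Pictures are saved under pics/ and viewed, at most 10 in all, crops included, and the job is handed in when it is done.

Besides the shell and the picture viewer there is one more tool, called after ">>>" as name(argument=value, ...), one argument or row to a line, values as JSON. apply_moves: Moves the arm, as the interface text tells. Its arguments: {"type":"object","properties":{"commands":{"type":"array"},"grip_force":{"type":"number"}},"required":["commands"]}

```bash
mkdir -p pics
python3 - <<'E'
from cell import *
import cv2,numpy as np,pickle
d={}
for n in("scene","top"):
    s=snapshot(n);d[n]=s;cv2.imwrite(f"pics/{n}0.png",s["frame"])
    V=np.array(s["view"]);print(n,s["fx"],s["cx"],s["cy"],-V[:3,:3].T@V[:3,3],V[:3,:3].round(2).tolist())
pickle.dump(d,open("s0.pkl","wb"))
o=observe();print(o["t"],o["tcp_pos"],np.array(o["orientation"]).round(3).tolist(),o["opening"])
E
```

```text
scene 480.31093446314 315.2161972773922 237.6761796471794 [ 0.97710886 -0.31274332  0.73480266] [[0.54, 0.84, -0.0], [0.67, -0.43, -0.6], [-0.51, 0.33, -0.8]]
top 573.8837705033416 319.1952412953636 238.88772060748045 [ 0.48882149 -0.02492828  0.91644579] [[0.02, -1.0, 0.0], [-0.99, -0.02, -0.12], [0.12, -0.0, -0.99]]
0.1 [ 0.27832791 -0.5869414   0.24043995] [[0.904, 0.429, -0.001], [0.429, -0.904, 0.001], [-0.0, -0.001, -1.0]] 0.9968692617196234
```

View pics/scene0.png

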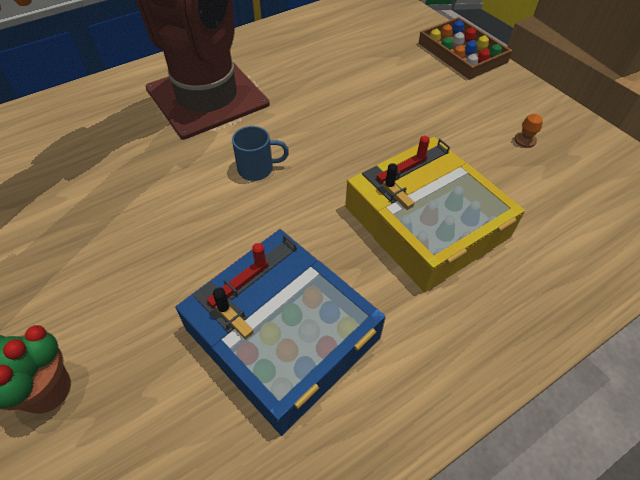

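View pics/top0.png

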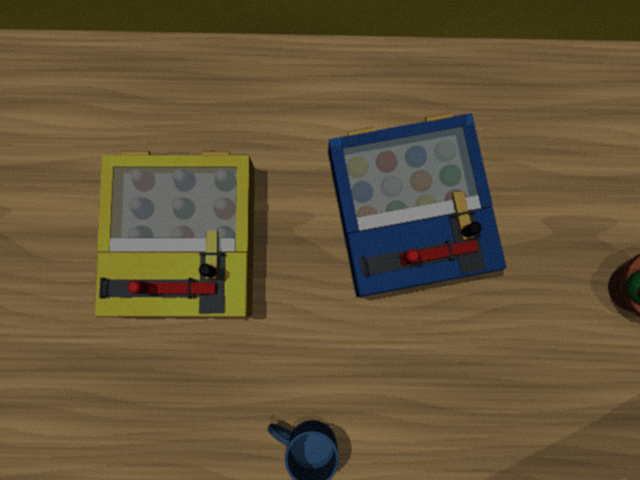

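The blue case is on the right. In the top view its corners are near (330,139), (472,115), (505,268) and (357,295), with the red knob at (412,257) and the black knob at (471,229). In the scene view the knob tops are near (258,246) and (220,292).

```bash
cat > h.py <<'E'
import numpy as np,cv2
def ray(s,p):
    V=np.array(s["view"]);R=V[:3,:3];c=-R.T@V[:3,3]
    return c,R.T@np.array([(p[0]-s["cx"])/s["fx"],(p[1]-s["cy"])/s["fy"],1])
def plane(s,p,z):
    c,d=ray(s,p);return c+d*(z-c[2])/d[2]
def tri(s1,p1,s2,p2):
    c1,d1=ray(s1,p1);c2,d2=ray(s2,p2)
    k=np.linalg.lstsq(np.c_[d1,-d2],c2-c1,rcond=None)[0]
    a,b=c1+k[0]*d1,c2+k[1]*d2;return (a+b)/2,np.linalg.norm(a-b)
E
python3 - <<'E'
import pickle;from h import *
d=pickle.load(open("s0.pkl","rb"))
for n,hi in(("top",((320,100),(520,310))),("scene",((165,220),(395,440)))):
    f=d[n]["frame"];h=cv2.cvtColor(f,cv2.COLOR_BGR2HSV)
    (x0,y0),(x1,y1)=hi
    m=cv2.inRange(h,(105,120,40),(125,255,255));k=np.zeros_like(m);k[y0:y1,x0:x1]=m[y0:y1,x0:x1]
    c=max(cv2.findContours(k,0,2)[0],key=cv2.contourArea);hull=cv2.convexHull(c)
    for e in(3,6,9):print(n,e,cv2.approxPolyDP(hull,e,True)[:,0].tolist())
    if n=="top":
        r=cv2.minAreaRect(c);print(r)
a=cv2.resize(d["top"]["frame"][220:300,350:510],None,fx=5,fy=5,interpolation=cv2.INTER_CUBIC)
b=cv2.resize(d["scene"]["frame"][228:348,175:305],None,fx=4.6,fy=4.6,interpolation=cv2.INTER_CUBIC)
cv2.imwrite("pics/ct.png",a);cv2.imwrite("pics/cs.png",b)
E
```

```text
top 3 [[471, 114], [504, 267], [360, 295], [330, 139]]
top 6 [[471, 114], [504, 267], [360, 295], [330, 139]]
top 9 [[471, 114], [504, 267], [360, 295], [330, 139]]
((416.5990295410156, 203.83932495117188), (160.5216827392578, 149.21435546875), 78.92979431152344)
scene 3 [[278, 230], [384, 315], [379, 337], [281, 435], [186, 329], [176, 308]]
scene 6 [[278, 230], [384, 315], [379, 337], [281, 435], [176, 308]]
scene 9 [[278, 230], [384, 315], [379, 337], [281, 435], [176, 308]]
```

View pics/ct.png

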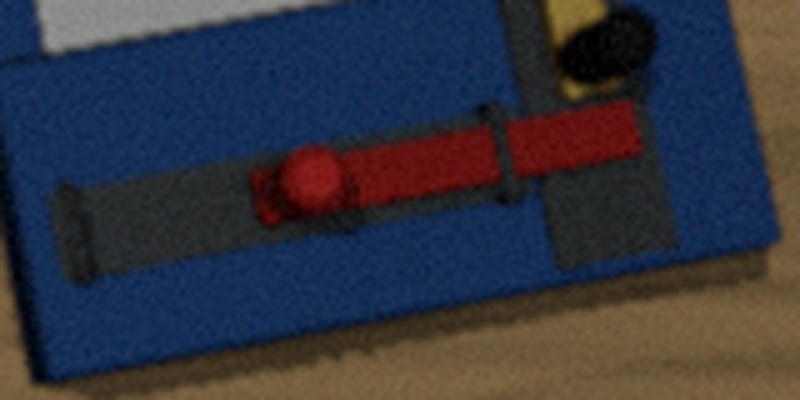

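View pics/cs.png

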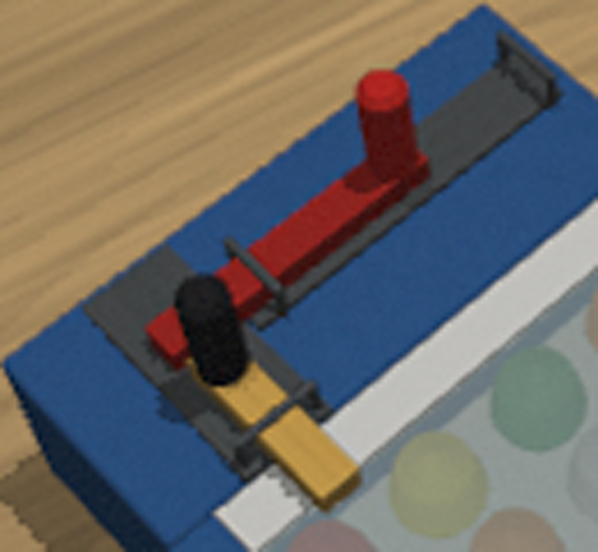

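Run:
```python
import pickle;from h import *
d=pickle.load(open("s0.pkl","rb"));T,S=d["top"],d["scene"]
P={}
for n,t,s,z in(("red",(412.4,255.5),(258.1,247.4),.14),("blk",(475,227.6),(218.7,290.8),.14),("FL",(359,296),(280,229.5),.08),("FR",(505,268),(176,307.5),.08),("BL",(330.5,139),(384.5,315),.08)):
    p,e=tri(T,t,S,s);P[n]=plane(T,t,z);print(n,p.round(4),e.round(4),P[n].round(4),plane(S,s,z).round(4))
P["BR"]=plane(T,(472,114.5),.08)
y=P["FL"]-P["FR"];x=P["BL"]-P["FL"];x2=P["BR"]-P["FR"]
print("len",np.linalg.norm(y),np.linalg.norm(x),np.linalg.norm(x2))
a=[np.degrees(np.arctan2(*v)) for v in((-y[0],y[1]),(x[1],x[0]),(x2[1],x2[0]))];print(a)
for yaw in(a[0],np.mean([a[0],(a[1]+a[2])/2])):
  r=np.radians(yaw);R=np.array([[np.cos(r),-np.sin(r)],[np.sin(r),np.cos(r)]])
  c=(P["FL"]+P["FR"]+P["BL"]+P["BR"])[:2]/4
  print(yaw,c,R.T@(P["red"][:2]-c),R.T@(P["blk"][:2]-c),R.T@(P["blk"][:2]-P["red"][:2]))
```

```text
red [ 0.564  -0.1524  0.1351] 0.0013 [ 0.5632 -0.1522  0.14  ] [ 0.5677 -0.1532  0.14  ]
blk [ 0.6034 -0.2378  0.1387] 0.0009 [ 0.603  -0.2379  0.14  ] [ 0.6045 -0.2376  0.14  ]
FL [ 0.5088 -0.0848  0.0735] 0.0003 [ 0.5085 -0.0844  0.08  ] [ 0.5134 -0.0869  0.08  ]
FR [ 0.5537 -0.2988  0.0738] 0.0012 [ 0.553  -0.2973  0.08  ] [ 0.5581 -0.2984  0.08  ]
BL [ 0.7426 -0.0385  0.0813] 0.0025 [ 0.7422 -0.0395  0.08  ] [ 0.7427 -0.0368  0.08  ]
len 0.21745706055942732 0.2379693812999285 0.2355050463844284
[np.float64(11.803161464226461), np.float64(10.88285071561868), np.float64(10.973002497746783)]
11.803161464226461 [ 0.64700603 -0.16842625] [-0.07873142  0.03300849] [-0.05726777 -0.05901596] [ 0.02146365 -0.09202445]
11.365544035454597 [ 0.64700603 -0.16842625] [-0.07898124  0.03240619] [-0.05681535 -0.05945164] [ 0.02216589 -0.09185783]
```

Both views agree with the stated heights. The yaw is about 11.4°, the red knob is at (0.564,-0.152) and the black knob at (0.603,-0.238). I'll close along case x for both grasps.

>>> apply_moves(
  commands=[
    [7.13, 10.87, 0, 9.5, 1],
    [7.13, 10.87, 0, 9.5, 1],
    [7.13, 10.87, 0, 9.5, 1],
    [7.13, 10.87, 0, 9.5, 1],
    [7.13, 10.87, 0, 9.5, 1],
    [7.13, 10.87, 0, 9.5, 1],
    [7.13, 10.87, 0, 9.5, 1],
    [7.13, 10.87, 0, 9.5, 1],
    [7.13, 10.87, 0, 9.5, 1],
    [7.13, 10.87, 0, 9.5, 1],
    [7.13, 10.87, 0, 9.5, 1],
    [7.13, 10.87, 0, 9.5, 1],
  ],
  grip_force=25,
)

```text
t: 1.3
tcp_pos: [0.5651, -0.1481, 0.2408]
orientation: [[-0.203, 0.979, -0.0], [0.979, 0.203, 0.002], [0.002, 0.0, -1.0]]
ft_force: [-0.3, -0.9, 0.8]
opening: 1.002
grip_force: 0.0
```

>>> apply_moves(
  commands=[
    [0, 0, -1, 0, 1],
    [0, 0, -2, 0, 1],
    [0, 0, -2.9, 0, 1],
    [0, 0, -2.9, 0, 1],
    [0, 0, -2.9, 0, 1],
  ],
)

```text
t: 1.8
tcp_pos: [0.5633, -0.1533, 0.1257]
orientation: [[-0.196, 0.981, -0.001], [0.981, 0.196, 0.0], [0.0, -0.001, -1.0]]
ft_force: [0.5, 0.2, -0.0]
opening: 1.001
grip_force: 0.0
```

Run:
```python
from cell import *
import cv2
cv2.imwrite("pics/s1.png",cv2.resize(snapshot("scene")["frame"][150:390,130:450],None,fx=2,fy=2))
o=observe();print(o["tcp_pos"],o["ft_force"])
```

```text
[ 0.56432607 -0.15325301  0.12697398] [-0.13236851 -0.86544092  0.50845465]
```

View pics/s1.png

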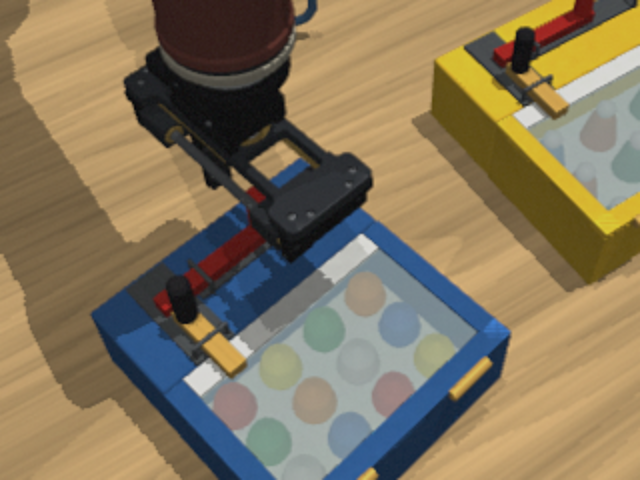

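The picture shows the open fingers straddling the red knob along case x at about (265,205) in the crop, clear of the black knob and the yellow case. Next I close.

>>> apply_moves(
  commands=[
    [0, 0, 0, 0, -1],
    [0, 0, 0, 0, -1],
    [0, 0, 0, 0, -1],
    [0, 0, 0, 0, -1],
    [0, 0, 0, 0, -1],
    [0, 0, 0, 0, -1],
    [0, 0, 0, 0, -1],
    [0, 0, 0, 0, -1],
  ],
)

```text
t: 2.65
tcp_pos: [0.5637, -0.1525, 0.1252]
orientation: [[-0.197, 0.98, -0.0], [0.98, 0.197, 0.0], [0.0, -0.0, -1.0]]
ft_force: [-0.4, 0.2, 0.1]
opening: 0.357
grip_force: 0.0
```

>>> apply_moves(
  commands=[
    [0, 0, 0, 0, -1],
    [0, 0, 0, 0, -1],
    [0, 0, 0, 0, -1],
    [0, 0, 0, 0, -1],
    [0, 0, 0, 0, -1],
  ],
)

```text
t: 3.15
tcp_pos: [0.5652, -0.1521, 0.1254]
orientation: [[-0.198, 0.98, 0.003], [0.98, 0.198, 0.0], [-0.0, 0.003, -1.0]]
ft_force: [7.1, -0.3, -5.4]
opening: 0.201
grip_force: 25.0
```

>>> apply_moves(
  commands=[
    [-0.03, 0.17, 0, 0, -1],
    [-0.07, 0.33, 0, 0, -1],
    [-0.1, 0.5, 0, 0, -1],
    [-0.13, 0.67, 0, 0, -1],
    [-0.17, 0.83, 0, 0, -1],
    [-0.2, 1.0, 0, 0, -1],
    [-0.2, 1.0, 0, 0, -1],
    [-0.2, 1.0, 0, 0, -1],
  ],
)

```text
t: 3.95
tcp_pos: [0.5568, -0.1112, 0.1253]
orientation: [[-0.198, 0.98, 0.002], [0.98, 0.198, 0.001], [0.001, 0.002, -1.0]]
ft_force: [4.9, 3.2, -3.1]
opening: 0.198
grip_force: 25.0
```

>>> apply_moves(
  commands=[
    [0, 0, 0, 0, 1],
    [0, 0, 0, 0, 1],
    [0, 0, 0, 0, 1],
    [0, 0, 0, 0, 1],
    [0, 0, 0, 0, 1],
    [0, 0, 1.5, 0, 1],
    [0, 0, 1.5, 0, 1],
    [0, 0, 1.5, 0, 1],
  ],
)

```text
t: 4.75
tcp_pos: [0.5571, -0.1127, 0.1877]
orientation: [[-0.197, 0.98, 0.004], [0.98, 0.197, -0.001], [-0.002, 0.004, -1.0]]
ft_force: [0.3, -0.1, -0.0]
opening: 0.842
grip_force: 0.0
```

Run:
```python
from cell import *
import cv2
cv2.imwrite("pics/s2.png",cv2.resize(snapshot("scene")["frame"][150:390,130:450],None,fx=2,fy=2))
o=observe();print(o["tcp_pos"],o["ft_force"])
```

```text
[ 0.55611445 -0.11266189  0.18589806] [ 0.67517644 -0.66475932 -0.71555619]
```

View pics/s2.png

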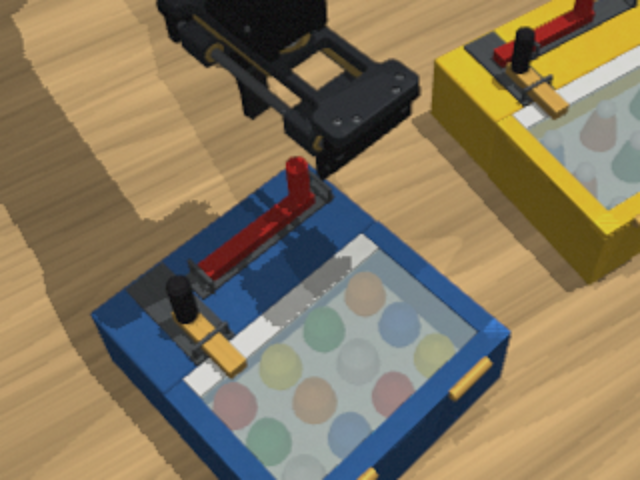

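The red bar is now against its left guide, with the knob at about (297,175) in the crop. The bolt's tail is free and the black knob at (180,300) has not moved.

>>> apply_moves(
  commands=[
    [1.18, -3.15, 0, 0, 1],
    [1.18, -3.15, 0, 0, 1],
    [1.18, -3.15, 0, 0, 1],
    [1.18, -3.15, 0, 0, 1],
    [1.18, -3.15, 0, 0, 1],
    [1.18, -3.15, -0.8, 0, 1],
    [1.18, -3.15, -1.55, 0, 1],
    [1.18, -3.15, -1.55, 0, 1],
  ],
)

```text
t: 5.6
tcp_pos: [0.5999, -0.2359, 0.1184]
orientation: [[-0.199, 0.98, -0.008], [0.98, 0.199, 0.003], [0.005, -0.007, -1.0]]
ft_force: [-0.8, 0.3, -1.1]
opening: 0.994
grip_force: 0.0
```

>>> apply_moves(
  commands=[
    [0, 0, 0, 0, -1],
    [0, 0, 0, 0, -1],
    [0, 0, 0, 0, -1],
    [0, 0, 0, 0, -1],
    [0, 0, 0, 0, -1],
    [0, 0, 0, 0, -1],
    [0, 0, 0, 0, -1],
    [0, 0, 0, 0, -1],
    [0, 0, 0, 0, -1],
    [0, 0, 0, 0, -1],
    [0, 0, 0, 0, -1],
    [0, 0, 0, 0, -1],
  ],
)

```text
t: 6.8
tcp_pos: [0.6031, -0.2384, 0.1233]
orientation: [[-0.197, 0.98, 0.0], [0.98, 0.197, 0.0], [-0.0, 0.0, -1.0]]
ft_force: [2.2, -0.5, -1.5]
opening: 0.195
grip_force: 25.0
```

>>> apply_moves(
  commands=[
    [-0.17, -0.03, 0, 0, -1],
    [-0.34, -0.07, 0, 0, -1],
    [-0.51, -0.1, 0, 0, -1],
    [-0.68, -0.14, 0, 0, -1],
    [-0.85, -0.17, 0, 0, -1],
    [-1.02, -0.2, 0, 0, -1],
    [-1.02, -0.2, 0, 0, -1],
    [-1.02, -0.2, 0, 0, -1],
    [-1.02, -0.2, 0, 0, -1],
  ],
)

```text
t: 7.7
tcp_pos: [0.5632, -0.2465, 0.1233]
orientation: [[-0.197, 0.98, 0.003], [0.98, 0.197, -0.0], [-0.001, 0.003, -1.0]]
ft_force: [11.0, -1.0, -8.8]
opening: 0.196
grip_force: 25.0
```

>>> apply_moves(
  commands=[
    [0, 0, 0, 0, 1],
    [0, 0, 0, 0, 1],
    [0, 0, 0, 0, 1],
    [0, 0, 0, 0, 1],
    [0, 0, 0, 0, 1],
    [0, 0, 0, 0, 1],
    [0, 0, 1, 0, 1],
    [0, 0, 2, 0, 1],
    [0, 0, 3, 0, 1],
    [0, 0, 3, 0, 1],
    [0, 0, 3, 0, 1],
  ],
)

```text
t: 8.8
tcp_pos: [0.5625, -0.2466, 0.2442]
orientation: [[-0.197, 0.98, 0.002], [0.98, 0.197, -0.001], [-0.001, 0.002, -1.0]]
ft_force: [-0.6, -0.1, -0.9]
opening: 0.985
grip_force: 0.0
```

Run:
```python
from cell import *
import cv2
cv2.imwrite("pics/s3.png",cv2.resize(snapshot("scene")["frame"][150:390,130:450],None,fx=2,fy=2))
o=observe();print(o["tcp_pos"],o["ft_force"])
```

```text
[ 0.56182707 -0.24643781  0.24278374] [-1.1387877   0.16229362 -0.73274892]
```

View pics/s3.png

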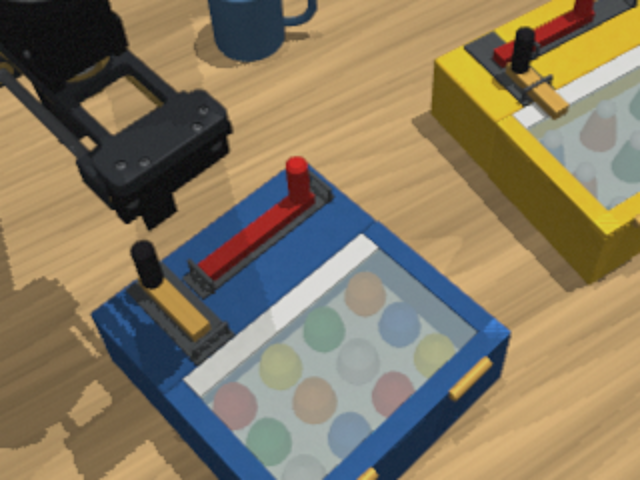

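The bolt is drawn: the black knob top is at (143,246) in the crop and its nose is off the white rail. The keeper is still aside. I'll check the numbers, then hand in.

Run:
```python
from cell import *
import pickle;from h import *
S=pickle.load(open("s0.pkl","rb"))["scene"];r=np.radians(11.4);R=np.array([[np.cos(r),-np.sin(r)],[np.sin(r),np.cos(r)]])
off=np.array([.603,-.238])-plane(S,(218.7,290.8),.14)[:2]
q=lambda p:R.T@(plane(S,p,.14)[:2]+off-[.647,-.1684])
b,k=q((201.5,273)),q((278.5,231.5));print(b,k)
if b[0]<-.092 and k[1]>.064: print(sign_off())
```

```text
[-0.09879927 -0.05913295] [-0.07745221  0.07322572]
the job is handed in; nothing more can be done
None
```

The blue case is unlocked: by my last camera check its keeper is fully aside (y about 73 mm) and its bolt fully drawn (x about -99 mm). The yellow case was not touched, and I handed the job in with the gripper clear at about 9 s.

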